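# Load the bung caddy and shut its latched tray fully home

## Robot

A 6-joint arm with a two-finger parallel gripper is mounted at the origin on a cart in front of the work surface, level with it; the furniture and walls round the work are solid. World frame = base frame: x ahead of the robot, y to its left, z up, the work surface at z = 0. Lengths are in m, angles in rad, forces in N, time in s.
With the tool pointing down it reaches from about 0.3 to 0.75 m from the base axis. Payload 8.5 kg.
Tool frame: the origin (TCP) lies midway between the tips of the shut fingers; the grasp point (between the pads) lies 19 mm behind it; z points along the fingers, y is the line along which they close (so a half turn about z gives the same grasp; the last joint's range is limited). The gripper opens to 88 mm and grips with 3 to 60 N. Pads are 18 mm wide; open, the fingers measure 123 mm over their backs; the gripper's body (75 mm by 187 mm) begins 45 mm behind the grasp point.
Start: joints at [-1.366, 0.381, 1.297, -0, 1.464, -0.215], TCP at [0.224, -0.502, 0.2] pointing down, gripper open.
Joint ranges: [-3.11, 3.11], [-0.89, 2.33], [0.22, 2.48], [-1.42, 4.56], [0.17, 2.85], [-2.88, 2.88]. Speed limits (rad/s): [2.39, 2.39, 3.14, 3.14, 3.14, 3.14].

## Interface

Orientations are given as a rotation vector (axis times angle).
In Python, from bench import arm gives the robot as it stands.
- The arm moves only by the tool move_arm, never from a script. Its argument "motion" is a list of rows, each a list of 3 entries, a list of its own where there are three numbers: the opening, from 0 (shut) to 1 (fully open), then the shift along the world's x, y, z normalised to -1 to 1, where 1 is 25 mm, then the turn, a rotation vector about the world's x, y, z normalised to -1 to 1, where 1 is 5 degrees. In form: [[hand, [tx, ty, tz], [rx, ry, rz]], ...]. A call has 1 to 12 rows; each row shifts and turns the commanded pose from where the row before left it; what a row does not reach is not made up. A row lasts 1/8 s, in which the tool goes at most 62.5 mm and 10.7 degrees, less where a joint would pass 70% of its speed; a pose out of reach is approached as far as the arm can. A call with a number of a shift or a turn outside -1 to 1 is refused whole. A call with a gripper value outside its range is refused whole. The fingers move at their own pace and stop on an object; the grip force is fixed at half the most. Time passes only in rows, so rows that do not move let the fingers close. It gives the time, the measured TCP pose, the force, the opening and the grip force at its end, in the units of the state.
- arm.get_obs(): the state, without advancing time (a new reading comes with each control period).
- arm.snapshot(name): name is "side" or "top" or "wrist"; returns (picture, depth): 480x640x3 uint8, red, green, blue; 480x640 float32, m along the optical axis (not along the pixel's ray), 0 where there is no reading.
- arm.camera_model(name): a dict with "vfov" (degrees; the focal length in pixels is half the picture's height over the tangent of half this angle, whatever the lens; pixels are square), "cx", "cy" (the principal point, pixels), "eye" and "rotation" of the camera in the world. Camera axes: x right, y up, looking along -z (the intrinsics and any distortion apply to the point x, -y, -z); pixel columns grow to the right and rows downward; lengths in m; the calibration is good to about 2 mm. A picture is of the moment at which its call begins: read the wrist's pose just before it. camera_model takes no time and is no camera call; for the wrist camera it gives the pose at the moment of the call.
- arm.finish_job(): hands the job in; it is judged then, once.
Trained networks look in the newest picture that a camera, given by its name, has taken for a name from the list of things; names that differ only in an ending like _2 or _b are one class to them, and where a whole thing is asked for, a point or a joint stands for the part that bears it (a point fixed in the world has none). Each returns a list of dicts, best first, with "p" (0 to 1); they miss things now and then, are a little off and sometimes report something else, mostly with a low value. They report only what shows in the picture. A call takes as long as a camera call. They do not tell look-alikes from the thing itself.
- arm.recognise(camera, target): "location" ([x, y, z] in m, in world coordinates, good to about 4 mm: the middle of the surface that is visible of it).
- arm.cut_out(camera, target): "mask" (480x640 bool, what is visible of it).
- arm.tip_of(camera, target): "location" ([x, y, z] in m, in world coordinates, good to about 4 mm: a listed point, or the origin of a listed thing).
The state is a dict: "time_s": time; "joints": joint angles; "qvel": joint speeds; "tau": joint torques, N m; "ee_pos": TCP position; "tool_rot": TCP orientation; "force": force on the tool from outside, world axes, zero at the start; "ft_torque": the same for the moment, N m; "finger_gap": finger opening in m; "grasp_force": force on a finger pad.
Only numpy, scipy, OpenCV 4.12 (cv2) and the standard library are available. Lean on these libraries where they do the work, as an engineer would, in place of code of your own. Each camera call takes 0.05 s, during which the arm holds its last target. There are 200 camera calls.

## Task

The caddy's tray has been left half shut, caught on its first notch. Press the sprung release so that the tray pops right out, stand the smallest of the three bungs upright in it, then slowly push the tray by its front board past the first click and fully home, until the second notch holds it, without forcing it against its stop. Leave the two larger bungs where they are.

Things in the scene. Friction and masses are not known exactly. Their poses are not given: they have to be found in the camera images.
- caddy: low wooden case fixed to the bench, 160 mm deep (its x) by 170 mm wide (its y) by 58 mm high; origin at the centre of its underside on the bench; its open front faces its own -x, where the tray comes out. Nothing stands higher on it than the release plunger
- release_top (a point): centre of the top of the release plunger, a round steel button 27 mm across on a 50 mm brass plate on top of the case, 75 mm above the bench when up; it is pressed straight down, with no more than 30 N
- release (a joint): how far the plunger is pressed down, m: 0 up, 0.009 bottomed. Its spring takes about 1.6 N to start and 5 N at the bottom; the tray is let go at 0.003 to 0.006. It also dips while the tray is pushed over a notch and rises again at each click
- tray (a joint): how far the tray is out, m (along the caddy's -x). Starts half shut on the first notch, 20 to 35 mm out. Let go, a spring (5 N shut, 2 N out) throws it out to 0.095. Pushed in, it takes about 10 N over a ramp before each of two clicks, then eases. Fully home it rests on the second notch, at 0.002 to 0.010: the hidden latch is set differently each time; 2 to 3 mm deeper is a stiff stop
- tray_front (a point): centre of the outer face of the tray's upright front board (168 mm wide, 12 mm thick, from 5 to 55 mm above the bench), 92 mm ahead (-x) of the caddy's origin when joint tray is 0; moves with the tray, axes parallel to the caddy's. Push here along the caddy's +x, at 15 to 20 mm/s (faster jolts on the ramps), never with over 30 N. If no notch holds it, it springs out again
- tray_well (a point): centre of the floor of the tray's well, 12 mm above the bench, axes parallel to the caddy's; it moves with the tray. The well is 70 mm (x) by 116 mm (y) inside, its side and back walls rise 22 mm above its floor, the front board 43 mm; it is clear of the case only when the tray is out
- bung_2: the smallest bung, a wooden plug 38 mm across and 30 mm high, slightly tapered with the wide end up, standing on the bench; origin at the centre of its underside, z up. Beside it is a fixed jig with a tall upright disc (x > 0.57, y -0.15 to 0.13, 0.29 high) and a lever at y = 0 (x 0.40 to 0.51, 0.10 high): keep the arm clear of both
- bung_0: larger bung, 50 mm across, 34 mm high, not to be moved; origin at the centre of its underside
- bung_1: larger bung, 50 mm across, 36 mm high, not to be moved; origin at the centre of its underside
Mind the look-alikes: they are no part of the job. Leave any blue look-alike of the bung_2 alone.

How it is judged:
On the way, in this order (a step that is already met when the one before it is completed fails the run):
1. the release has been pressed and the tray has sprung fully out (value of joint tray above 0.085 m), for 0.1 s.
2. the small bung stands in the well of the open tray, let go (value of joint tray above 0.06 m and x of bung_2 in the frame of tray_well between -0.02 and 0.02 m and y of bung_2 in the frame of tray_well between -0.045 and 0.045 m and z of bung_2 in the frame of tray_well below 0.005 m and angle between bung_2's own z axis and vertical below 0.15 rad and contact force between the fingers and bung_2 below 0.1 N), for 0.2 s.
At the end, for the whole second after the job is handed in: the tray is fully home, held by its second notch (out by less than 13 mm, at rest), the release is up again (pressed less than 3 mm), and the small bung stands upright (within 0.15 rad) on the floor of the tray's well (value of joint tray below 0.013 m and velocity of joint tray below 0.01 m/s and value of joint release below 0.003 m and x of bung_2 in the frame of tray_well between -0.02 and 0.02 m and y of bung_2 in the frame of tray_well between -0.045 and 0.045 m and z of bung_2 in the frame of tray_well below 0.005 m and angle between bung_2's own z axis and vertical below 0.15 rad and linear speed of bung_2 below 0.02 m/s); the robot touches nothing.
It fails at once if the tray is pushed with more than 30 N (contact force between any of the fingers, the arm and tray above 30 N).
It fails at once if the release is pressed with more than 30 N (contact force between any of the fingers, the arm and release above 30 N).
It fails at once if a larger bung is moved by more than 20 mm (distance of any of bung_0, bung_1 from where it was at the start of the episode above 0.02 m).
It also fails if it takes over 70 s, if anything falls off the work surface, if the arm or the gripper's body presses on something with over 40 N, if the wrist force passes 120 N, or if a joint passes its speed limit or range.

## Working session

There is one attempt and no reset: what is moved stays moved. The work goes in short steps, Python scripts to look and compute and a tool call to move; the robot and the scene stay as the last step left them, time stands still between calls to the robot, and variables do not carry over. Pictures are saved under pics/ and viewed, at most 10 in all, crops included, and the job is handed in when it is done.

Besides the shell and the picture viewer there is one more tool, called after "Emit:" in YAML: its name, and indented under it one key for each argument. move_arm: Moves the arm, as the interface text tells. Its arguments: {"type":"object","properties":{"motion":{"type":"array"}},"required":["motion"]}

```bash
mkdir -p pics; ls
cat > h.py <<'E'
import numpy as np, cv2
from bench import arm
def save(p,n): cv2.imwrite('pics/'+n,cv2.cvtColor(p,cv2.COLOR_RGB2BGR))
def show(c,targets,f='tip_of'):
    for t in targets:
        r=getattr(arm,f)(c,t)
        print(c,f,t,[(np.round(d['location'],3).tolist(),round(d['p'],2)) for d in r[:5]])
E
python3 - <<'E'
from h import *
for c in('top','side'):
    p,d=arm.snapshot(c); save(p,c+'0.png'); m=arm.camera_model(c); print(c,m['vfov'],m['cx'],m['cy'],np.round(m['eye'],3),np.round(m['rotation'],2).tolist())
    show(c,['caddy','release_top','tray_front','tray_well','bung_2'])
print(arm.get_obs())
E
```

```text
pics
top 56.119579146788915 320.43927762700434 247.29910343281833 [0.379 0.161 0.925] [0.11, -0.11, -1.59]
top tip_of caddy [([0.541, 0.368, 0.001], 0.63), ([0.487, 0.319, 0.014], 0.42)]
top tip_of release_top [([0.546, 0.388, 0.075], 0.74)]
top tip_of tray_front [([0.453, 0.288, 0.031], 0.8)]
top tip_of tray_well [([0.489, 0.324, 0.009], 0.97)]
top tip_of bung_2 [([0.463, -0.105, -0.001], 0.69), ([0.424, 0.091, -0.003], 0.68), ([0.345, 0.129, 0.001], 0.65), ([0.58, 0.168, 0.001], 0.58)]
side 52.253449649643684 328.23878111447635 237.72062044746403 [ 0.334 -0.56   0.493] [1.06, -0.14, -0.18]
side tip_of caddy [([0.541, 0.371, -0.002], 0.64), ([0.425, 0.09, -0.003], 0.41)]
side tip_of release_top [([0.558, 0.386, 0.077], 0.53)]
side tip_of tray_front [([0.455, 0.287, 0.025], 0.68)]
side tip_of tray_well [([0.491, 0.322, 0.012], 0.64)]
side tip_of bung_2 [([0.424, 0.091, -0.002], 0.96), ([0.463, -0.11, 0.0], 0.93), ([0.58, 0.171, 0.002], 0.93), ([0.347, 0.126, 0.0], 0.55)]
{'time_s': 0.6, 'joints': array([-1.36630435e+00,  3.80579870e-01,  1.29743462e+00,  9.24688943e-06,
        1.46358694e+00, -2.15294533e-01]), 'qvel': array([ 3.81166556e-04, -8.57968824e-04,  4.60583955e-04,  7.45993282e-04,
        1.19122514e-03,  5.37313537e-05]), 'tau': array([-2.34769970e-03, -4.37646139e+01, -2.24669337e+01,  7.12365168e-02,
        3.14518868e-02, -2.09115029e-05]), 'ee_pos': array([ 0.22415795, -0.50221563,  0.19974752]), 'tool_rot': array([-3.07263642e+00, -6.54564774e-01, -1.45157460e-05]), 'force': array([-0.10315762, -0.40060953,  0.64274901]), 'ft_torque': array([-0.00269912, -0.02237533, -0.02217133]), 'grasp_force': 0.0, 'finger_gap': 0.08820009924937752}
```

View pics/top0.png

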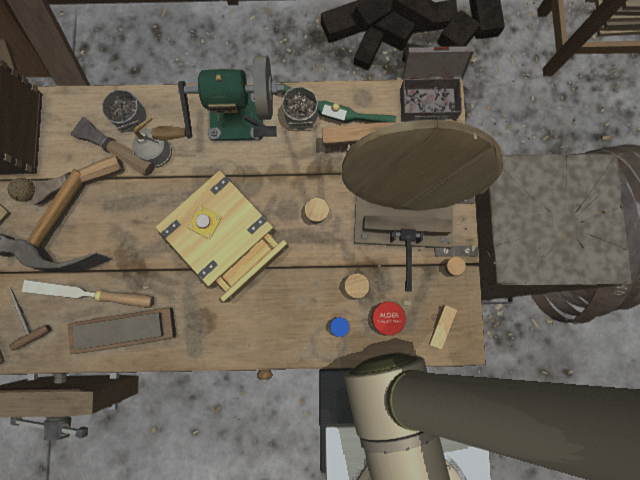

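View pics/side0.png

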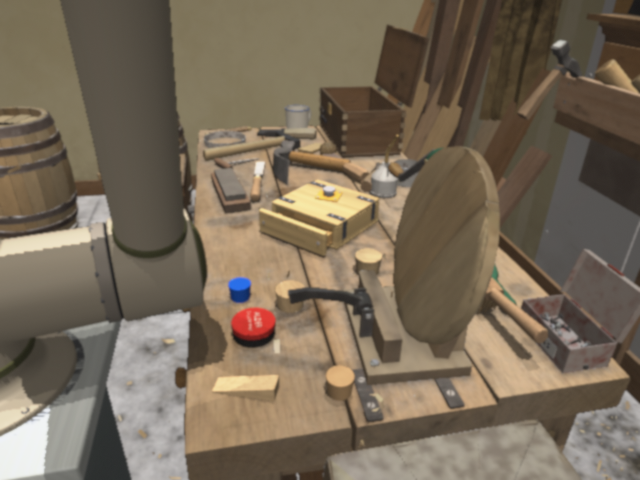

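The top view (320,240 centre) shows the caddy at (215,235) with the plunger at (203,222) and its tray facing down and to the right. The candidates for bung_2 are:
- (456,266): small, wooden
- (317,210): larger bung
- (357,286): larger bung
- (340,327): blue look-alike
- (389,319): red tin, not a bung

I choose (456,266), which is the smallest wooden one and stands beside the jig. Next I check it in a crop and refine the geometry.

```bash
cat >> h.py <<'E'
from scipy.spatial.transform import Rotation as R
def cloud(c,d):
    m=arm.camera_model(c); f=240/np.tan(np.radians(m['vfov']/2))
    v,u=np.mgrid[0:480,0:640]
    k=m.get('distortion'); 
    P=np.stack([(u-m['cx'])/f*d,-(v-m['cy'])/f*d,-d],-1)
    rot=np.array(m['rotation']); M=R.from_rotvec(rot).as_matrix() if rot.shape==(3,) else rot
    W=P@M.T+m['eye']; W[d==0]=np.nan; return W
E
python3 - <<'E'
from h import *
print({k:v for k,v in arm.camera_model('top').items() if k not in('eye','rotation')})
p,d=arm.snapshot('top'); W=cloud('top',d)
save(cv2.resize(p[230:350,310:490],None,fx=4,fy=4),'crop.png')
def sel(xr,yr,zr): 
    s=(W[...,0]>xr[0])&(W[...,0]<xr[1])&(W[...,1]>yr[0])&(W[...,1]<yr[1])&(W[...,2]>zr[0])&(W[...,2]<zr[1]); return W[s]
def circ(q,):
    (x,y),r=cv2.minEnclosingCircle(q[:,:2].astype(np.float32)*1000); return round(x),round(y),round(2*r),np.round(np.median(q,0)*1000),len(q)
for n,x,y in(('b2',.463,-.107),('A',.424,.091),('B',.58,.169),('blue',.346,.127)):
    print(n,circ(sel((x-.035,x+.035),(y-.035,y+.035),(.022,.06))))
q=sel((.4,.7),(.22,.52),(.05,.062)); 
print('case', cv2.minAreaRect(q[:,:2].astype(np.float32)*1000),np.median(q[:,2]),len(q))
c=np.array([.541,.369])
for a in range(36,50): # tray edges etc
    A=np.radians(a); l=(q[:,:2]-c)@np.array([[np.cos(A),-np.sin(A)],[np.sin(A),np.cos(A)]])
    print(a,np.round(np.percentile(l,[.5,99.5],axis=0)*1000).tolist())
q=sel((.4,.7),(.22,.52),(.066,.09)); print('plunger',circ(q))
E
```

```text
{'vfov': 56.119579146788915, 'cx': 320.43927762700434, 'cy': 247.29910343281833}
b2 (462, -108, 38, array([ 461., -108.,   29.]), 280)
A (425, 91, 49, array([425.,  91.,  32.]), 488)
B (580, 169, 50, array([580., 169.,  35.]), 464)
blue (345, 127, 37, array([345., 128.,  28.]), 287)
case ((578.1837158203125, 401.59185791015625), (337.9439697265625, 171.98895263671875), 41.97398376464844) 0.05638515520421422 7340
36 [[-122.0, -90.0], [206.0, 87.0]]
37 [[-121.0, -89.0], [206.0, 86.0]]
38 [[-120.0, -88.0], [206.0, 85.0]]
39 [[-120.0, -87.0], [206.0, 84.0]]
40 [[-119.0, -86.0], [206.0, 84.0]]
41 [[-118.0, -85.0], [207.0, 83.0]]
42 [[-118.0, -85.0], [207.0, 83.0]]
43 [[-118.0, -85.0], [206.0, 83.0]]
44 [[-119.0, -86.0], [206.0, 84.0]]
45 [[-120.0, -86.0], [206.0, 85.0]]
46 [[-120.0, -87.0], [206.0, 86.0]]
47 [[-121.0, -87.0], [206.0, 87.0]]
48 [[-122.0, -88.0], [205.0, 88.0]]
49 [[-123.0, -89.0], [205.0, 89.0]]
plunger (553, 388, 27, array([552., 387.,  75.]), 155)
```

View pics/crop.png

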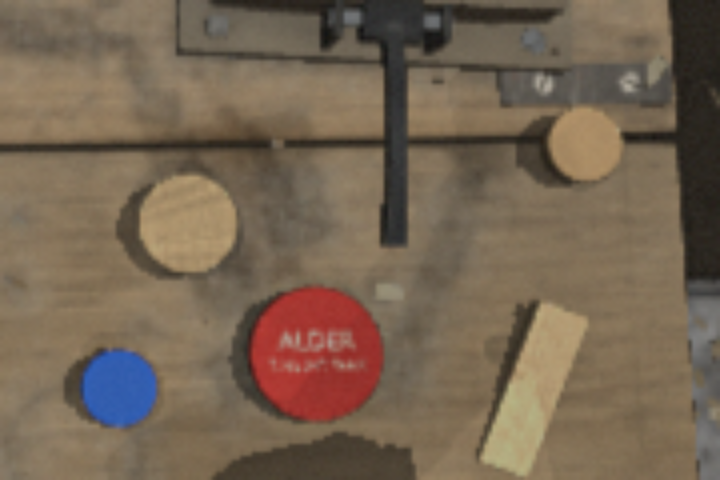

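The crop shows bung_2 at (585,145) as plain wood. The blue one is at (120,387), and the wider bung at (190,222) measures 49 mm. Measured values: caddy yaw 42° with its centre at (0.542,0.368), plunger at (0.5525,0.3875,0.075), bung_2 at (0.4615,-0.108), and the tray about 26 mm out. All of these agree with the description.

Emit:
move_arm:
  motion:
    - [0, [0.4, 1, 0], [0, 0, 0.3]]
    - [0, [0.4, 1, 0], [0, 0, 0.3]]
    - [0, [0.4, 1, 0], [0, 0, 0.3]]
    - [0, [0.4, 1, 0], [0, 0, 0.3]]
    - [0, [0.4, 1, 0], [0, 0, 0.3]]
    - [0, [0.4, 1, 0], [0, 0, 0.3]]
    - [0, [0.4, 1, 0], [0, 0, 0.3]]
    - [0, [0.4, 1, 0], [0, 0, 0.3]]
    - [0, [0.4, 1, 0], [0, 0, 0.3]]
    - [0, [0.4, 1, 0], [0, 0, 0.3]]
    - [0, [0.4, 1, 0], [0, 0, 0.3]]
    - [0, [0.4, 1, 0], [0, 0, 0.3]]

```text
time_s: 2.15
ee_pos: [0.3444, -0.2014, 0.1999]
tool_rot: [2.932, 1.128, 0.0]
force: [0.4, 0.6, 0.2]
finger_gap: 0.0003
grasp_force: 0.0
```

Emit:
move_arm:
  motion:
    - [0, [0.15, 1, 0], [0, 0, 0]]
    - [0, [0.15, 1, 0], [0, 0, 0]]
    - [0, [0.15, 1, 0], [0, 0, 0]]
    - [0, [0.15, 1, 0], [0, 0, 0]]
    - [0, [0.15, 1, 0], [0, 0, 0]]
    - [0, [0.15, 1, 0], [0, 0, 0]]
    - [0, [0.15, 1, 0], [0, 0, 0]]
    - [0, [0.15, 1, 0], [0, 0, 0]]
    - [0, [0.1, 1, 0], [0, 0, 0]]
    - [0, [0.1, 1, 0], [0, 0, 0]]
    - [0, [0.1, 1, 0], [0, 0, 0]]
    - [0, [0.1, 1, 0], [0, 0, 0]]

```text
time_s: 3.65
ee_pos: [0.3842, 0.0986, 0.1999]
tool_rot: [2.932, 1.127, 0.001]
force: [-0.1, 0.1, -0.3]
finger_gap: 0.0005
grasp_force: 0.0
```

Emit:
move_arm:
  motion:
    - [0, [0.56, 1, 0], [0, 0, 0]]
    - [0, [0.56, 1, 0], [0, 0, 0]]
    - [0, [0.56, 1, 0], [0, 0, 0]]
    - [0, [0.56, 1, 0], [0, 0, 0]]
    - [0, [0.56, 1, 0], [0, 0, 0]]
    - [0, [0.56, 1, 0], [0, 0, 0]]
    - [0, [0.56, 1, 0], [0, 0, 0]]
    - [0, [0.56, 1, 0], [0, 0, -0.05]]
    - [0, [0.56, 1, 0], [0, 0, 0]]
    - [0, [0.56, 1, 0], [0, 0, 0]]
    - [0, [0.56, 1, 0], [0, 0, 0]]
    - [0, [0.56, 0.56, 0], [0, 0, 0]]

```text
time_s: 5.15
ee_pos: [0.5524, 0.3879, 0.1994]
tool_rot: [-2.934, -1.122, 0.0]
force: [-0.7, -0.5, -0.2]
finger_gap: 0.0001
grasp_force: 0.0
```

Emit:
move_arm:
  motion:
    - [0, [0, 0, -0.9], [0, 0, 0]]
    - [0, [0, 0, -0.9], [0, 0, 0]]
    - [0, [0, 0, -0.9], [0, 0, 0]]
    - [0, [0, 0, -0.9], [0, 0, 0]]
    - [0, [0, 0, -0.7], [0, 0, 0]]
    - [0, [0, 0, -0.4], [0, 0, 0]]
    - [0, [0, 0, -0.1], [0, 0, 0]]
    - [0, [0, 0, -0.1], [0, 0, 0]]
    - [0, [0, 0, -0.1], [0, 0, 0]]
    - [0, [0, 0, -0.1], [0, 0, 0]]
    - [0, [0, 0, -0.1], [0, 0, 0]]
    - [0, [0, 0, 0], [0, 0, 0]]

```text
time_s: 6.65
ee_pos: [0.5521, 0.3867, 0.0695]
tool_rot: [2.935, 1.121, -0.001]
force: [-0.2, -0.4, 0.1]
finger_gap: 0.0006
grasp_force: 0.0
```

Run:
```python
from h import *
o=arm.get_obs(); print(o['force'],o['ee_pos'])
p,d=arm.snapshot('top'); p2,d2=arm.snapshot('side')
save(np.hstack([cv2.resize(p[150:320,140:320],(400,378)),cv2.resize(p2[160:280,230:400],(400,378))]),'press.png')
show('side',['tray_front']);
```

```text
[-0.21160912 -0.41627797  0.13877875] [0.55210109 0.38670927 0.06954815]
side tip_of tray_front [([0.456, 0.288, 0.026], 0.98)]
```

View pics/press.png

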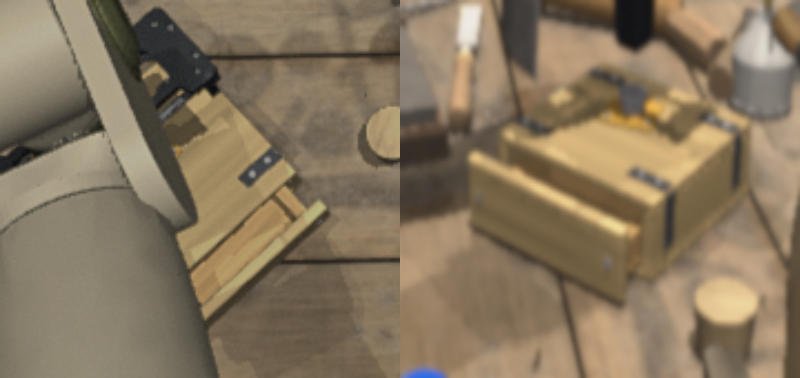

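Run:
```python
from h import *
p,d=arm.snapshot('side'); o=arm.get_obs(); print(o['time_s'],o['ee_pos'],o['force'],o['finger_gap'])
m=arm.camera_model('side'); f=240/np.tan(np.radians(m['vfov']/2)); rot=np.array(m['rotation']); M=R.from_rotvec(rot).as_matrix() if rot.shape==(3,) else rot
for X in(o['ee_pos'],[.5525,.3875,.075],[.5525,.3875,.067]):
    q=M.T@(np.array(X)-m['eye']); print(m['cx']-f*q[0]/q[2],m['cy']+f*q[1]/q[2])
W=cloud('side',d)
s=(abs(W[...,0]-.552)<.03)&(abs(W[...,1]-.387)<.03)&(W[...,2]>.05)
h,e=np.histogram(W[s][:,2],bins=np.arange(.05,.2,.005)); print([(round(b,3),c) for b,c in zip(e,h)])
save(cv2.resize(p[100:240,250:430],None,fx=4.2,fy=4.2),'press2.png')
```

```text
6.85 [0.55221793 0.38679639 0.06987163] [ 0.47127828 -0.54730433  0.07934616] 0.0003611858864926333
328.65128491849765 190.26724038045654
328.7698558505219 187.93416620754226
328.67566808676764 191.35444415574537
[(np.float64(0.05), np.int64(0)), (np.float64(0.055), np.int64(201)), (np.float64(0.06), np.int64(80)), (np.float64(0.065), np.int64(12)), (np.float64(0.07), np.int64(55)), (np.float64(0.075), np.int64(16)), (np.float64(0.08), np.int64(0)), (np.float64(0.085), np.int64(0)), (np.float64(0.09), np.int64(0)), (np.float64(0.095), np.int64(0)), (np.float64(0.1), np.int64(0)), (np.float64(0.105), np.int64(13)), (np.float64(0.11), np.int64(31)), (np.float64(0.115), np.int64(36)), (np.float64(0.12), np.int64(36)), (np.float64(0.125), np.int64(39)), (np.float64(0.13), np.int64(43)), (np.float64(0.135), np.int64(39)), (np.float64(0.14), np.int64(39)), (np.float64(0.145), np.int64(43)), (np.float64(0.15), np.int64(59)), (np.float64(0.155), np.int64(40)), (np.float64(0.16), np.int64(34)), (np.float64(0.165), np.int64(26)), (np.float64(0.17), np.int64(15)), (np.float64(0.175), np.int64(16)), (np.float64(0.18), np.int64(23)), (np.float64(0.185), np.int64(41)), (np.float64(0.19), np.int64(30)), (np.float64(0.195), np.int64(58))]
```

View pics/press2.png

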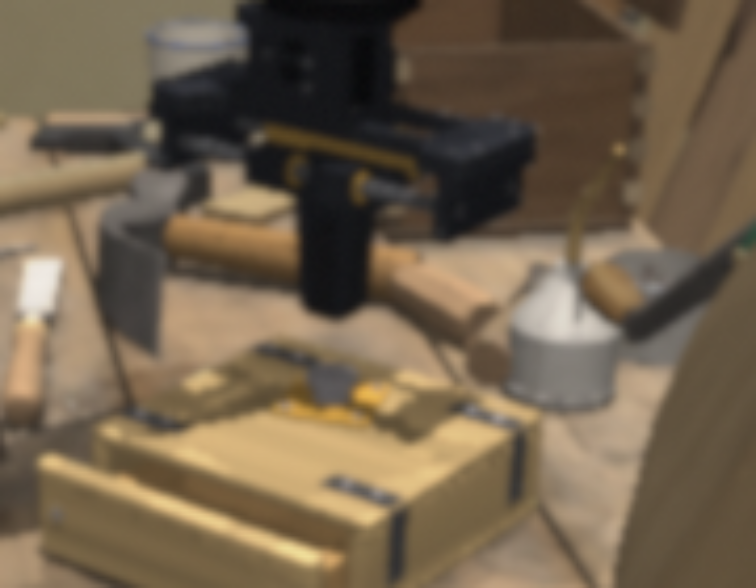

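The picture shows the fingertips at crop (335,305), about 37 mm above the plunger at (330,380). The reported TCP would put them on it. The reported z therefore doesn't match what the camera sees, so I'll measure the tool's real position from depth.

```bash
cat >> h.py <<'E'
def tips(cam='side'):
    """visible finger points near the reported TCP"""
    o=arm.get_obs(); p,d=arm.snapshot(cam); W=cloud(cam,d); e=o['ee_pos']
    s=(np.hypot(W[...,0]-e[0],W[...,1]-e[1])<.05)&(W[...,2]>.085)&(W[...,2]<e[2]+.09)&(p.max(-1)<70)
    q=W[s]; zmin=np.percentile(q[:,2],1); t=q[q[:,2]<zmin+.02]
    print('ee',np.round(e,4),'force',np.round(o['force'],1),'seen zmin',zmin.round(4),'xy range',np.round(np.percentile(t,[3,50,97],axis=0)[:,:2],3).tolist(),len(q))
E
python3 - <<'E'
from h import *
tips()
o=arm.get_obs(); print(o['joints'],o['tau'],R.from_rotvec(o['tool_rot']).as_matrix().round(3).tolist())
m=arm.camera_model('wrist'); print(m)
arm.snapshot('wrist'); show('wrist',['release_top','tray_front','caddy'])
E
```

```text
ee [0.5522 0.3868 0.0699] force [ 0.5 -0.5  0.1] seen zmin 0.1105 xy range [[0.535, 0.369], [0.549, 0.38], [0.567, 0.39]] 381
[ 4.35843801e-01  7.01148832e-01  1.10371799e+00 -7.15661813e-06
  1.33649980e+00  1.27705243e+00] [-1.83926873e-03 -5.81746280e+01 -2.12027353e+01  3.54676566e-02
 -6.90141809e-02  2.04815944e-05] [[0.745, 0.667, 0.0], [0.667, -0.745, 0.0], [0.0, 0.0, -1.0]]
{'vfov': 60.627972387255475, 'cx': 314.8852063358591, 'cy': 243.12567799247662, 'eye': array([0.60274396, 0.43078469, 0.25437516]), 'rotation': array([-0.24631437,  0.11180175, -0.83677462])}
wrist tip_of release_top [([0.557, 0.391, 0.07], 0.9)]
wrist tip_of tray_front [([0.449, 0.29, 0.031], 0.92)]
wrist tip_of caddy []
```

Run:
```python
from h import *
p,d=arm.snapshot('wrist'); W=cloud('wrist',d)
save(p,'wrist1.png')
for nm,(x,y) in dict(plunger=(.5525,.3875),case=(.56,.34),front=(.46,.292)).items():
    s=np.hypot(W[...,0]-x,W[...,1]-y)<.012; print(nm,s.sum(),np.percentile(W[s][:,2],[5,50,95]).round(4) if s.any() else '')
p,d=arm.snapshot('side'); W=cloud('side',d)
for nm,(x,y) in dict(bench=(.45,.2),case=(.56,.34),front=(.46,.292)).items():
    s=np.hypot(W[...,0]-x,W[...,1]-y)<.012; print('side',nm,s.sum(),np.percentile(W[s][:,2],[5,50,95]).round(4) if s.any() else '')
```

```text
plunger 5742 [0.075  0.1342 0.1738]
case 156 [0.0563 0.0573 0.0584]
front 441 [0.0201 0.0261 0.0318]
side bench 71 [-0.0033 -0.0017 -0.0007]
side case 293 [0.0563 0.2078 0.3097]
side front 595 [-0.001   0.3641  0.4232]
```

View pics/wrist1.png

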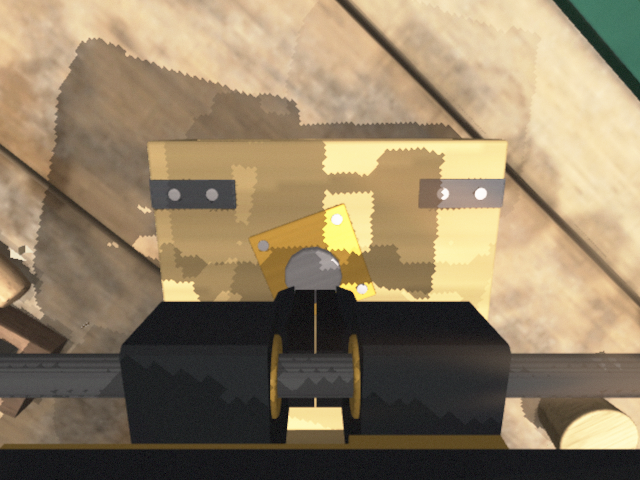

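Emit:
move_arm:
  motion:
    - [0, [0, 0, -0.5], [0, 0, 0]]
    - [0, [0, 0, -0.4], [0, 0, 0]]
    - [0, [0, 0, -0.2], [0, 0, 0]]
    - [0, [0, 0, -0.1], [0, 0, 0]]
    - [0, [0, 0, -0.1], [0, 0, 0]]
    - [0, [0, 0, -0.1], [0, 0, 0]]
    - [0, [0, 0, 0], [0, 0, 0]]

```text
time_s: 8.07
ee_pos: [0.5522, 0.3868, 0.0347]
tool_rot: [-2.935, -1.121, -0.0]
force: [-0.1, -0.2, 0.5]
finger_gap: 0.0003
grasp_force: 0.0
```

Emit:
move_arm:
  motion:
    - [0, [0, 0, -0.1], [0, 0, 0]]
    - [0, [0, 0, 0], [0, 0, 0]]

```text
time_s: 8.32
ee_pos: [0.5523, 0.3868, 0.0324]
tool_rot: [-2.935, -1.121, -0.0]
force: [-1.3, 0.1, 3.4]
finger_gap: 0.0004
grasp_force: 1.7
```

Emit:
move_arm:
  motion:
    - [0, [0, 0, -0.1], [0, 0, 0]]
    - [0, [0, 0, 0], [0, 0, 0]]

```text
time_s: 8.57
ee_pos: [0.5523, 0.3868, 0.0299]
tool_rot: [-2.935, -1.121, -0.001]
force: [-0.8, -0.9, 4.7]
finger_gap: 0.0004
grasp_force: 2.2
```

Emit:
move_arm:
  motion:
    - [0, [0, 0, 0.4], [0, 0, 0]]
    - [0, [0, 0, 1], [0, 0, 0]]
    - [0, [0, 0, 1], [0, 0, 0]]
    - [0, [0, 0, 1], [0, 0, 0]]
    - [0, [0, 0, 1], [0, 0, 0]]
    - [0, [0, 0, 1], [0, 0, 0]]
    - [0, [0, 0, 1], [0, 0, 0]]

```text
time_s: 9.45
ee_pos: [0.5519, 0.3867, 0.1907]
tool_rot: [2.935, 1.121, -0.001]
force: [0.4, 0.4, 0.5]
finger_gap: 0.0007
grasp_force: 0.0
```

Run:
```python
from h import *
for c in('side','wrist'):
    arm.snapshot(c); show(c,['tray_front','tray_well'])
tips()
```

```text
side tip_of tray_front [([0.543, 0.369, -0.002], 0.49)]
side tip_of tray_well []
wrist tip_of tray_front [([0.401, 0.248, 0.03], 0.83)]
wrist tip_of tray_well []
ee [0.5516 0.3865 0.1883] force [ 0.2 -0.4 -0.2] seen zmin 0.2265 xy range [[0.535, 0.37], [0.549, 0.38], [0.567, 0.39]] 505
```

The tray is out: its front is at (0.401,0.248), and I expected (0.403,0.243). The tool offset is a steady +38 mm in z. Next is the bung.

Emit:
move_arm:
  motion:
    - [1, [-0.86, -0.92, 0], [0, 0, 0]]
    - [1, [-0.86, -0.92, 0], [0, 0, 0]]
    - [1, [-0.86, -0.92, 0], [0, 0, 0]]
    - [1, [-0.86, -0.92, 0], [0, 0, 0]]
    - [1, [-0.86, -0.92, 0], [0, 0, 0]]
    - [1, [-0.86, -0.92, 0], [0, 0, 0]]
    - [1, [-0.86, -0.92, 0], [0, 0, 0]]
    - [1, [0, -1, 0], [0, 0, 0]]
    - [1, [0, -1, 0], [0, 0, 0]]
    - [1, [0, -1, 0], [0, 0, 0]]
    - [1, [0, -1, 0], [0, 0, 0]]
    - [1, [0, -1, 0], [0, 0, 0]]

```text
time_s: 11.3
ee_pos: [0.4012, 0.1, 0.1892]
tool_rot: [-2.934, -1.121, 0.002]
force: [0.4, 0.6, -0.6]
finger_gap: 0.0882
grasp_force: 0.0
```

Emit:
move_arm:
  motion:
    - [1, [0, -1, 0], [0, 0, 0]]
    - [1, [0, -1, 0], [0, 0, 0]]
    - [1, [0, -1, 0], [0, 0, 0]]
    - [1, [0, -1, 0], [0, 0, 0]]
    - [1, [0.2, -1, 0], [0, 0, 0]]
    - [1, [0.5, -1, 0], [0, 0, 0]]
    - [1, [0.55, -1, 0], [0, 0, 0]]
    - [1, [0.6, -1, 0], [0, 0, 0]]
    - [1, [0.55, -0.35, 0], [0, 0, 0]]
    - [1, [0, 0, 0], [0, 0, 0]]

```text
time_s: 12.55
ee_pos: [0.4617, -0.1083, 0.1889]
tool_rot: [-2.934, -1.119, 0.002]
force: [-0.5, 0.4, -0.5]
finger_gap: 0.0881
grasp_force: 0.0
```

Run:
```python
from h import *
p,d=arm.snapshot('wrist'); W=cloud('wrist',d); save(p,'wrist2.png')
s=np.hypot(W[...,0]-.4615,W[...,1]+.108)<.04
q=W[s&(W[...,2]>.024)&(W[...,2]<.04)]; print('bung',cv2.minEnclosingCircle(q[:,:2].astype(np.float32)*1000),np.median(q[:,2]))
for lo,hi in((.003,.02),(.04,.3)):
    s=(W[...,2]>lo)&(W[...,2]<hi)&(np.hypot(W[...,0]-.4615,W[...,1]+.108)<.13); 
    for x in np.arange(.34,.6,.02):
        print(lo,round(x,2),[ (round(y,2),int(np.nanmax(W[s&(abs(W[...,0]-x)<.01)&(abs(W[...,1]-y)<.01)][:,2])*1000)) for y in np.arange(-.22,.02,.02) if (s&(abs(W[...,0]-x)<.01)&(abs(W[...,1]-y)<.01)).sum()>3])
show('wrist',['bung_2']); tips('side')
```

```text
bung ((460.81256103515625, -106.87885284423828), 18.81110191345215) 0.02963900673822145
0.003 0.34 [(np.float64(-0.1), 15), (np.float64(-0.08), 15), (np.float64(-0.06), 12)]
0.003 0.36 [(np.float64(-0.1), 19), (np.float64(-0.08), 19), (np.float64(-0.06), 13)]
0.003 0.38 [(np.float64(-0.1), 19), (np.float64(-0.08), 19), (np.float64(-0.02), 6), (np.float64(-0.0), 12)]
0.003 0.4 [(np.float64(-0.02), 4), (np.float64(-0.0), 12)]
0.003 0.42 []
0.003 0.44 []
0.003 0.46 [(np.float64(-0.2), 8)]
0.003 0.48 [(np.float64(-0.16), 3), (np.float64(-0.14), 4), (np.float64(-0.12), 4), (np.float64(-0.1), 19), (np.float64(-0.08), 4)]
0.003 0.5 [(np.float64(-0.16), 18), (np.float64(-0.14), 18), (np.float64(-0.12), 4), (np.float64(-0.1), 19), (np.float64(-0.08), 19), (np.float64(-0.06), 19), (np.float64(-0.04), 19), (np.float64(-0.02), 19)]
0.003 0.52 [(np.float64(-0.1), 19), (np.float64(-0.08), 19), (np.float64(-0.06), 19), (np.float64(-0.04), 19), (np.float64(-0.02), 19)]
0.003 0.54 [(np.float64(-0.14), 5), (np.float64(-0.1), 19)]
0.003 0.56 [(np.float64(-0.1), 19), (np.float64(-0.08), 19), (np.float64
[... 1001 characters left out ...]
54 [(np.float64(-0.14), 298), (np.float64(-0.1), 65), (np.float64(-0.08), 67), (np.float64(-0.06), 67), (np.float64(-0.04), 68), (np.float64(-0.02), 68), (np.float64(-0.0), 69)]
0.04 0.56 [(np.float64(-0.08), 66), (np.float64(-0.06), 68), (np.float64(-0.04), 67), (np.float64(-0.02), 68)]
0.04 0.58 [(np.float64(-0.14), 123), (np.float64(-0.12), 134), (np.float64(-0.1), 131), (np.float64(-0.08), 122), (np.float64(-0.06), 96), (np.float64(-0.04), 57)]
wrist tip_of bung_2 [([0.464, -0.107, -0.001], 0.85), ([0.345, 0.125, -0.0], 0.68), ([0.426, 0.087, -0.005], 0.67)]
ee [ 0.461  -0.1075  0.1893] force [-0.   0.7 -0.6] seen zmin 0.2285 xy range [[0.422, -0.15], [0.431, -0.078], [0.487, -0.07]] 564
```

View pics/wrist2.png

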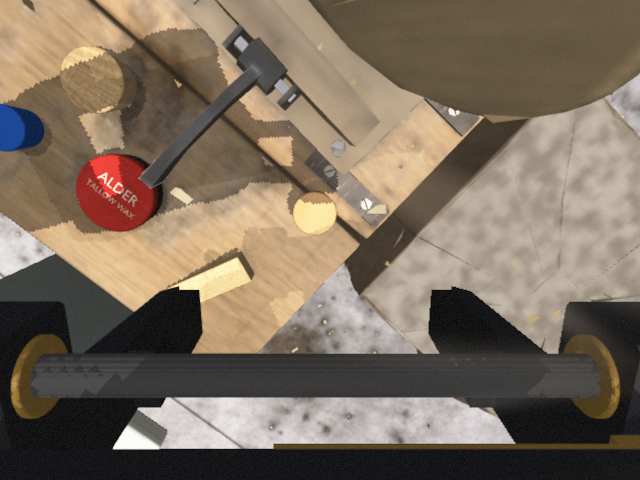

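The wrist view shows bung_2 at (315,213), straps at (350,185) and a chip at (375,210). I need to know how high things are where the right-hand finger comes down.

Run:
```python
from h import *
p,d=arm.snapshot('wrist'); W=cloud('wrist',d)
y=np.array([.669,-.743]); n=np.array([.743,.669]); l=W[...,:2]-np.array([.461,-.107])
a=l@y; b=l@n
for lo in range(-64,64,4):
    s=(a>lo/1e3)&(a<(lo+4)/1e3)&(abs(b)<.011)&(W[...,2]<.12)
    if s.sum(): print(lo,s.sum(),(np.percentile(W[s][:,2],[5,50,95,100])*1000).round(0))
```

```text
-64 99 [-2. -1.  0.  1.]
-60 105 [-2. -1.  0.  1.]
-56 102 [-2. -1.  0.  0.]
-52 105 [-2. -1.  0.  1.]
-48 96 [-2. -1.  1.  1.]
-44 107 [-2. -1.  0.  1.]
-40 106 [-2. -1.  1.  1.]
-36 97 [-2. -1.  0.  1.]
-32 107 [-2. -1.  1.  1.]
-28 107 [-2. -1.  0.  1.]
-24 96 [-2. -1.  1.  2.]
-20 81 [-2. -0. 30. 31.]
-16 126 [-1. 29. 31. 32.]
-12 109 [29. 30. 31. 32.]
-8 128 [29. 30. 31. 31.]
-4 125 [28. 30. 31. 32.]
0 99 [29. 30. 31. 32.]
4 124 [29. 30. 31. 31.]
8 123 [28. 30. 31. 31.]
12 111 [14. 30. 31. 33.]
16 99 [-2. 29. 31. 31.]
20 92 [-3. -2. -0.  1.]
24 92 [-4. -2.  2.  4.]
28 97 [-3. -1.  3.  4.]
32 96 [-3. -1.  3.  5.]
36 101 [-3.  1.  3.  4.]
40 103 [-2.  2.  4.  4.]
44 101 [ 1.  3. 23. 25.]
48 120 [ 1.  3. 26. 27.]
52 116 [ 1.  3. 26. 27.]
56 101 [-2.  3. 25. 26.]
60 89 [-3.  3. 23. 23.]
```

A block about 26 mm high stands beyond 44 mm on that side, so I'll come down with a 46 mm opening.

Emit:
move_arm:
  motion:
    - [0.52, [0, 0, -1], [0, 0, 0]]
    - [0.52, [0, 0, -1], [0, 0, 0]]
    - [0.52, [0, 0, -1], [0, 0, 0]]
    - [0.52, [0, 0, -1], [0, 0, 0]]
    - [0.52, [0, 0, -1], [0, 0, 0]]
    - [0.52, [0, 0, -0.8], [0, 0, 0]]
    - [0.52, [0, 0, -0.6], [0, 0, 0]]
    - [0.52, [0, 0, -0.4], [0, 0, 0]]
    - [0.52, [0, 0, 0], [0, 0, 0]]

```text
time_s: 13.88
ee_pos: [0.4614, -0.1077, 0.0196]
tool_rot: [-2.934, -1.121, 0.001]
force: [0.0, -0.3, 0.9]
finger_gap: 0.0457
grasp_force: 0.0
```

Run:
```python
from h import *
o=arm.get_obs(); print(o['ee_pos'],o['finger_gap'],o['force'])
p,d=arm.snapshot('wrist'); save(p,'wrist3.png')
```

```text
[ 0.46137474 -0.10771027  0.01956755] 0.04569762222093276 [ 0.0068435  -0.27599002  0.89436243]
```

View pics/wrist3.png

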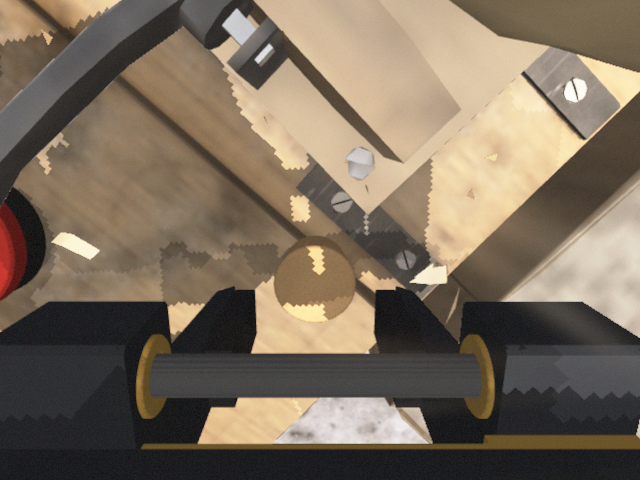

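The bung at (315,280) is centred between the fingers (255 and 375). The chip at (430,273) lies ahead of the right finger. I lower the rest of the way.

Emit:
move_arm:
  motion:
    - [0.52, [0, 0, -0.6], [0, 0, 0]]
    - [0.52, [0, 0, -0.6], [0, 0, 0]]
    - [0.52, [0, 0, -0.4], [0, 0, 0]]
    - [0.52, [0, 0, -0.2], [0, 0, 0]]
    - [0.52, [0, 0, -0.1], [0, 0, 0]]
    - [0.52, [0, 0, 0], [0, 0, 0]]

```text
time_s: 14.68
ee_pos: [0.4618, -0.108, -0.0276]
tool_rot: [2.935, 1.121, 0.0]
force: [-0.3, 0.1, -0.4]
finger_gap: 0.046
grasp_force: 0.0
```

Emit:
move_arm:
  motion:
    - [0.52, [0, 0, -0.1], [0, 0, 0]]
    - [0, [0, 0, 0], [0, 0, 0]]
    - [0, [0, 0, 0], [0, 0, 0]]
    - [0, [0, 0, 0], [0, 0, 0]]
    - [0, [0, 0, 0], [0, 0, 0]]
    - [0, [0, 0, 0], [0, 0, 0]]

```text
time_s: 15.42
ee_pos: [0.4617, -0.108, -0.0302]
tool_rot: [2.935, 1.121, 0.0]
force: [0.5, -0.4, 0.1]
finger_gap: 0.0369
grasp_force: 30.0
```

Emit:
move_arm:
  motion:
    - [0, [0, 0, 0.3], [0, 0, 0]]
    - [0, [0, 0, 0.8], [0, 0, 0]]
    - [0, [0, 0, 1], [0, 0, 0]]
    - [0, [0, 0, 1], [0, 0, 0]]
    - [0, [0, 0, 1], [0, 0, 0]]
    - [0, [0, 0, 1], [0, 0, 0]]
    - [0, [0, 0, 1], [0, 0, 0]]
    - [0, [0, 0, 0.3], [0, 0, 0]]

```text
time_s: 16.42
ee_pos: [0.462, -0.1081, 0.1312]
tool_rot: [2.933, 1.12, 0.003]
force: [0.0, -0.2, -0.4]
finger_gap: 0.0368
grasp_force: 30.0
```

Emit:
move_arm:
  motion:
    - [0, [-0.8, 0.5, 0.2], [0, 0, 0]]
    - [0, [-0.8, 0.7, 0.2], [0, 0, 0]]
    - [0, [-0.8, 0.9, 0.2], [0, 0, 0]]
    - [0, [0, 1, 0], [0, 0, 0]]
    - [0, [0, 1, 0], [0, 0, 0]]
    - [0, [0, 1, 0], [0, 0, 0]]
    - [0, [0, 1, 0], [0, 0, 0]]
    - [0, [0, 1, 0], [0, 0, 0]]
    - [0, [0, 1, 0], [0, 0, 0]]
    - [0, [0, 1, 0], [0, 0, 0]]
    - [0, [0, 1, 0], [0, 0, 0]]
    - [0, [0, 0.8, 0], [0, 0, 0]]

```text
time_s: 17.92
ee_pos: [0.4011, 0.1654, 0.1442]
tool_rot: [-2.934, -1.121, 0.002]
force: [-0.2, 0.2, -1.0]
finger_gap: 0.0368
grasp_force: 30.0
```

Run:
```python
from h import *
print(arm.get_obs()['ee_pos'])
for c in('wrist','top'):
    p,d=arm.snapshot(c); show(c,['tray_front','tray_well']); W=cloud(c,d)
    l=(W[...,:2]-np.array([.542,.368]))@np.array([[.743,-.669],[.669,.743]])
    # z profile along caddy -x through the well
    print([(x,(np.nanmedian(W[s][:,2])*1000).round(0)) for x in range(-200,-80,4) if (s:=(abs(l[...,0]-x/1e3)<.002)&(abs(l[...,1])<.03)&(W[...,2]<.07)).sum()>5])
    print([(y,(np.nanmedian(W[s][:,2])*1000).round(0)) for y in range(-100,100,4) if (s:=(abs(l[...,1]-y/1e3)<.002)&(abs(l[...,0]+.13)<.02)&(W[...,2]<.07)).sum()>5])
```

```text
[0.40114689 0.16538194 0.14419984]
wrist tip_of tray_front [([0.406, 0.244, 0.031], 0.86)]
wrist tip_of tray_well [([0.441, 0.277, 0.016], 0.77)]
[(-200, np.float64(-1.0)), (-196, np.float64(-1.0)), (-192, np.float64(-1.0)), (-188, np.float64(-1.0)), (-184, np.float64(53.0)), (-180, np.float64(55.0)), (-176, np.float64(55.0)), (-172, np.float64(53.0)), (-168, np.float64(12.0)), (-164, np.float64(12.0)), (-160, np.float64(12.0)), (-156, np.float64(12.0)), (-152, np.float64(12.0)), (-148, np.float64(12.0)), (-144, np.float64(12.0)), (-140, np.float64(12.0)), (-136, np.float64(12.0)), (-132, np.float64(12.0)), (-128, np.float64(12.0)), (-124, np.float64(12.0)), (-120, np.float64(12.0)), (-116, np.float64(12.0)), (-112, np.float64(12.0)), (-108, np.float64(12.0)), (-104, np.float64(12.0)), (-100, np.float64(22.0)), (-96, np.float64(34.0)), (-92, np.float64(33.0)), (-84, np.float64(-1.0))]
[(-100, np.float64(-1.0)), (-96, np.float64(-1.0)), (-92, np.float64(-1.0)), (-88, np.float64(-1.0)), (-84, np.float64(-1.0)), (-80, np.float64(-0.0)), (-76, np.float64(-1.0)), (-72, np.float64(-1.0)), 
[... 1413 characters left out ...]
, np.float64(-2.0)), (-84, np.float64(-1.0)), (-80, np.float64(-1.0)), (-76, np.float64(-2.0)), (-72, np.float64(-2.0)), (-68, np.float64(33.0)), (-64, np.float64(33.0)), (-60, np.float64(32.0)), (-56, np.float64(12.0)), (16, np.float64(11.0)), (20, np.float64(10.0)), (24, np.float64(10.0)), (28, np.float64(10.0)), (32, np.float64(10.0)), (36, np.float64(10.0)), (40, np.float64(11.0)), (44, np.float64(11.0)), (48, np.float64(10.0)), (52, np.float64(11.0)), (56, np.float64(10.0)), (60, np.float64(31.0)), (64, np.float64(32.0)), (68, np.float64(32.0)), (76, np.float64(-2.0)), (80, np.float64(-2.0)), (84, np.float64(-2.0)), (88, np.float64(-3.0)), (92, np.float64(-3.0)), (96, np.float64(-3.0))]
```

Emit:
move_arm:
  motion:
    - [0, [0.32, 0.9, 0], [0, 0, 0]]
    - [0, [0.32, 0.9, 0], [0, 0, 0]]
    - [0, [0.32, 0.9, 0], [0, 0, 0]]
    - [0, [0.32, 0.9, 0], [0, 0, 0]]
    - [0, [0.32, 0.9, 0], [0, 0, 0]]
    - [0, [0, 0, -0.6], [0, 0, 0]]
    - [0, [0, 0, -1], [0, 0, 0]]
    - [0, [0, 0, -1], [0, 0, 0]]
    - [0, [0, 0, -1], [0, 0, 0]]
    - [0, [0, 0, -1], [0, 0, 0]]
    - [0, [0, 0, -0.8], [0, 0, 0]]
    - [0, [0, 0, 0], [0, 0, 0]]

```text
time_s: 19.73
ee_pos: [0.4412, 0.2761, 0.0088]
tool_rot: [-2.935, -1.119, 0.005]
force: [-0.5, -0.6, -0.1]
finger_gap: 0.037
grasp_force: 30.0
```

Emit:
move_arm:
  motion:
    - [0, [0, 0, -0.4], [0, 0, 0]]
    - [0, [0, 0, -0.3], [0, 0, 0]]
    - [0, [0, 0, -0.15], [0, 0, 0]]
    - [0, [0, 0, -0.1], [0, 0, 0]]
    - [0, [0, 0, -0.05], [0, 0, 0]]
    - [0, [0, 0, 0], [0, 0, 0]]

```text
time_s: 20.48
ee_pos: [0.4417, 0.2771, -0.0152]
tool_rot: [-2.935, -1.121, -0.0]
force: [-0.4, 0.8, -0.4]
finger_gap: 0.0369
grasp_force: 30.0
```

Emit:
move_arm:
  motion:
    - [0, [0, 0, -0.08], [0, 0, 0]]
    - [0, [0, 0, 0], [0, 0, 0]]

```text
time_s: 20.72
ee_pos: [0.4416, 0.277, -0.0173]
tool_rot: [2.935, 1.121, -0.0]
force: [-0.1, 0.2, -0.3]
finger_gap: 0.0372
grasp_force: 30.0
```

Emit:
move_arm:
  motion:
    - [0, [0, 0, -0.03], [0, 0, 0]]
    - [0, [0, 0, 0], [0, 0, 0]]
    - [0.5, [0, 0, 0], [0, 0, 0]]
    - [0.6, [0, 0, 0], [0, 0, 0]]
    - [0.6, [0, 0, 0], [0, 0, 0]]
    - [0.6, [0, 0, 0.3], [0, 0, 0]]
    - [0.6, [0, 0, 0.6], [0, 0, 0]]
    - [0.6, [0, 0, 1], [0, 0, 0]]
    - [0.6, [0, 0, 1], [0, 0, 0]]
    - [0.6, [0, 0, 0.6], [0, 0, 0]]

```text
time_s: 21.98
ee_pos: [0.4421, 0.2772, 0.0718]
tool_rot: [2.935, 1.121, 0.004]
force: [-0.4, -0.1, 0.3]
finger_gap: 0.0526
grasp_force: 0.0
```

Emit:
move_arm:
  motion:
    - [0.2, [-0.594, -0.535, 0], [0, 0, 0]]
    - [0, [-0.594, -0.535, 0], [0, 0, 0]]
    - [0, [-0.594, -0.535, 0], [0, 0, 0]]
    - [0, [-0.594, -0.535, 0], [0, 0, 0]]
    - [0, [0, 0, 0], [0, 0, 0]]

```text
time_s: 22.6
ee_pos: [0.3819, 0.2232, 0.0705]
tool_rot: [2.935, 1.12, 0.001]
force: [0.3, -0.7, 0.7]
finger_gap: 0.005
grasp_force: 0.0
```

```bash
cat >> h.py <<'E'
def tray():
    p,d=arm.snapshot('wrist'); W=cloud('wrist',d); o=arm.get_obs()
    M=np.array([[.743,-.669],[.669,.743]]); c=np.array([.542,.368])
    l=(W[...,:2]-c)@M
    s=(W[...,2]>.048)&(W[...,2]<.058)&(l[...,0]<-.081)&(l[...,0]>-.2)&(abs(l[...,1])<.08)&(p.max(-1)>70)
    print('tcp local',((o['ee_pos'][:2]-c)@M).round(4),'z',o['ee_pos'][2].round(4),'F',(np.array(o['force'][:2])@M).round(1))
    if s.sum()>20: print('front x outer/inner',np.percentile(l[s][:,0],[2,98]).round(4))
    s=(W[...,2]>.039)&(W[...,2]<.046)&(l[...,0]<-.06)&(abs(l[...,1])<.05)&(p.max(-1)>70)
    s&=l[...,0]>-.165
    if s.sum()>20: print('bung top',s.sum(),cv2.minEnclosingCircle(l[s].astype(np.float32)*1000),np.percentile(W[s][:,2],[5,50,95]).round(4))
    s=(np.hypot(W[...,0]-.5525,W[...,1]-.3875)<.008)&(W[...,2]>.06)&(W[...,2]<.08)
    if s.any(): print('plunger z',np.median(W[s][:,2]).round(4))
    return p
E
python3 - <<'E'
from h import *
p=tray(); save(p,'wrist4.png'); tips('side')
E
```

```text
tcp local [-0.2149 -0.0007] z 0.0704 F [ 0.2 -0.2]
front x outer/inner [-0.1819 -0.1702]
bung top 4685 ((-134.1558074951172, -1.1263689994812012), 18.79339027404785) [0.0404 0.0415 0.0427]
ee [0.3828 0.2237 0.0704] force [ 0.3 -0.  -0.4] seen zmin 0.1107 xy range [[0.366, 0.206], [0.379, 0.216], [0.396, 0.228]] 520
```

View pics/wrist4.png

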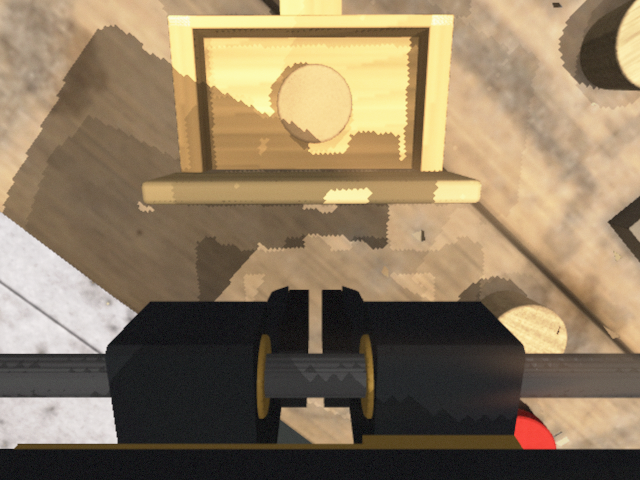

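The bung stands in the well at (315,103), centred, with its top at z 0.0415. The front board at row 187 has its outer face at local -0.182. I lower the shut fingers in front of it and push.

Emit:
move_arm:
  motion:
    - [0, [0, 0, -0.8], [0, 0, 0]]
    - [0, [0, 0, -1], [0, 0, 0]]
    - [0, [0, 0, -0.9], [0, 0, 0]]
    - [0, [0, 0, -0.5], [0, 0, 0]]
    - [0, [0, 0, -0.2], [0, 0, 0]]
    - [0, [0.15, 0.135, 0], [0, 0, 0]]
    - [0, [0.15, 0.135, 0], [0, 0, 0]]
    - [0, [0.1, 0.09, 0], [0, 0, 0]]
    - [0, [0.065, 0.059, 0], [0, 0, 0]]
    - [0, [0.065, 0.059, 0], [0, 0, 0]]
    - [0, [0.065, 0.059, 0], [0, 0, 0]]
    - [0, [0.065, 0.059, 0], [0, 0, 0]]

```text
time_s: 24.2
ee_pos: [0.3986, 0.2383, -0.0155]
tool_rot: [2.935, 1.121, -0.001]
force: [-1.1, -3.1, 2.1]
finger_gap: 0.0006
grasp_force: 1.4
```

Run:
```python
from h import *
tray()
```

```text
tcp local [-0.1932 -0.0004] z -0.0155 F [-1.4  0.2]
front x outer/inner [-0.1809 -0.17  ]
bung top 11795 ((-134.2628173828125, -1.0667178630828857), 18.851919174194336) [0.0404 0.0415 0.0425]
```

Emit:
move_arm:
  motion:
    - [0, [0.065, 0.059, 0], [0, 0, 0]]
    - [0, [0.065, 0.059, 0], [0, 0, 0]]
    - [0, [0.065, 0.059, 0], [0, 0, 0]]
    - [0, [0.065, 0.059, 0], [0, 0, 0]]
    - [0, [0.065, 0.059, 0], [0, 0, 0]]
    - [0, [0.065, 0.059, 0], [0, 0, 0]]
    - [0, [0.065, 0.059, 0], [0, 0, 0]]
    - [0, [0.065, 0.059, 0], [0, 0, 0]]
    - [0, [0.065, 0.059, 0], [0, 0, 0]]
    - [0, [0.065, 0.059, 0], [0, 0, 0]]
    - [0, [0.065, 0.059, 0], [0, 0, 0]]
    - [0, [0.065, 0.059, 0], [0, 0, 0]]

```text
time_s: 25.75
ee_pos: [0.4183, 0.2562, -0.0155]
tool_rot: [2.935, 1.121, -0.0]
force: [-2.3, -3.0, -0.8]
finger_gap: 0.0003
grasp_force: 1.9
```

Emit:
move_arm:
  motion:
    - [0, [0.065, 0.059, 0], [0, 0, 0]]
    - [0, [0.065, 0.059, 0], [0, 0, 0]]
    - [0, [0.065, 0.059, 0], [0, 0, 0]]
    - [0, [0.065, 0.059, 0], [0, 0, 0]]
    - [0, [0.065, 0.059, 0], [0, 0, 0]]
    - [0, [0.065, 0.059, 0], [0, 0, 0]]
    - [0, [0.065, 0.059, 0], [0, 0, 0]]
    - [0, [0.065, 0.059, 0], [0, 0, 0]]

```text
time_s: 26.75
ee_pos: [0.4312, 0.2678, -0.0155]
tool_rot: [2.935, 1.121, -0.001]
force: [-2.7, -8.3, 0.2]
finger_gap: 0.0003
grasp_force: 3.7
```

Run:
```python
from h import *
tray()
```

```text
tcp local [-0.1491 -0.0004] z -0.0155 F [-4.4 -2.7]
front x outer/inner [-0.1369 -0.1261]
bung top 13232 ((-123.95343017578125, -0.0034087614621967077), 50.00775909423828) [0.0403 0.0416 0.044 ]
```

Emit:
move_arm:
  motion:
    - [0, [0.065, 0.059, 0], [0, 0, 0]]
    - [0, [0.065, 0.059, 0], [0, 0, 0]]
    - [0, [0.065, 0.059, 0], [0, 0, 0]]
    - [0, [0.065, 0.059, 0], [0, 0, 0]]

```text
time_s: 27.3
ee_pos: [0.4372, 0.2733, -0.0155]
tool_rot: [2.934, 1.121, -0.003]
force: [-3.0, -6.8, 1.1]
finger_gap: 0.0003
grasp_force: 3.7
```

Emit:
move_arm:
  motion:
    - [0, [0.065, 0.059, 0], [0, 0, 0]]
    - [0, [0.065, 0.059, 0], [0, 0, 0]]
    - [0, [0.065, 0.059, 0], [0, 0, 0]]

```text
time_s: 27.68
ee_pos: [0.4423, 0.2779, -0.0155]
tool_rot: [2.934, 1.121, -0.002]
force: [-3.0, -7.0, 0.1]
finger_gap: 0.0004
grasp_force: 3.4
```

Emit:
move_arm:
  motion:
    - [0, [0.065, 0.059, 0], [0, 0, 0]]
    - [0, [0.065, 0.059, 0], [0, 0, 0]]
    - [0, [0.065, 0.059, 0], [0, 0, 0]]

```text
time_s: 28.05
ee_pos: [0.4475, 0.2826, -0.0155]
tool_rot: [2.935, 1.121, -0.001]
force: [-2.2, -5.5, -1.7]
finger_gap: 0.0004
grasp_force: 2.5
```

Run:
```python
from h import *
tray()
```

```text
tcp local [-0.1271 -0.0003] z -0.0155 F [-4.5 -3.5]
front x outer/inner [-0.1148 -0.104 ]
bung top 4145 ((-104.00312805175781, 0.001201629638671875), 49.99121856689453) [0.0397 0.0417 0.0454]
```

Emit:
move_arm:
  motion:
    - [0, [0.065, 0.059, 0], [0, 0, 0]]
    - [0, [0.065, 0.059, 0], [0, 0, 0]]
    - [0, [0.065, 0.059, 0], [0, 0, 0]]

```text
time_s: 28.48
ee_pos: [0.4516, 0.2863, -0.0155]
tool_rot: [2.934, 1.121, -0.004]
force: [-4.9, -10.6, 3.9]
finger_gap: 0.0004
grasp_force: 5.4
```

Emit:
move_arm:
  motion:
    - [0, [0.065, 0.059, 0], [0, 0, 0]]
    - [0, [0.065, 0.059, 0], [0, 0, 0]]

```text
time_s: 28.72
ee_pos: [0.455, 0.2894, -0.0155]
tool_rot: [2.934, 1.121, -0.003]
force: [-4.8, -9.7, 2.1]
finger_gap: 0.0006
grasp_force: 4.8
```

Emit:
move_arm:
  motion:
    - [0, [0.065, 0.059, 0], [0, 0, 0]]

```text
time_s: 28.85
ee_pos: [0.4568, 0.291, -0.0155]
tool_rot: [2.934, 1.121, -0.003]
force: [-2.1, -6.1, -1.2]
finger_gap: 0.0007
grasp_force: 2.8
```

Emit:
move_arm:
  motion:
    - [0, [0.065, 0.059, 0], [0, 0, 0]]

```text
time_s: 28.98
ee_pos: [0.4585, 0.2926, -0.0155]
tool_rot: [2.934, 1.121, -0.002]
force: [-2.3, -7.9, 1.2]
finger_gap: 0.0001
grasp_force: 3.7
```

Emit:
move_arm:
  motion:
    - [0, [0.065, 0.059, 0], [0, 0, 0]]

```text
time_s: 29.1
ee_pos: [0.4601, 0.294, -0.0155]
tool_rot: [2.934, 1.121, -0.002]
force: [-2.9, -8.1, 1.3]
finger_gap: 0.0003
grasp_force: 3.8
```

Run:
```python
from h import *
tray()
for c in('wrist','top','side'):
    p,d=arm.snapshot(c); W=cloud(c,d)
    s=(np.hypot(W[...,0]-.5525,W[...,1]-.3875)<.011)&(W[...,2]>.062)&(W[...,2]<.085)
    print(c,s.sum(),np.percentile(W[s][:,2],[5,50,90]).round(4) if s.any() else '')
```

```text
tcp local [-0.1099 -0.0002] z -0.0155 F [-4.7 -3.3]
front x outer/inner [-0.0977 -0.0868]
bung top 2204 ((-87.08499145507812, 0.0025577545166015625), 49.92170715332031) [0.0393 0.0426 0.0457]
wrist 0 
top 98 [0.0662 0.0686 0.0704]
side 0
```

The top view shows the plunger dipped to 0.0686, so the tray is still on the ramp. I continue one row at a time.

Emit:
move_arm:
  motion:
    - [0, [0.065, 0.059, 0], [0, 0, 0]]

```text
time_s: 29.42
ee_pos: [0.4617, 0.2955, -0.0155]
tool_rot: [2.934, 1.121, -0.002]
force: [-2.7, -7.1, 0.2]
finger_gap: 0.0002
grasp_force: 3.3
```

```bash
cat > pl.py <<'E'
from h import *
p,d=arm.snapshot('top'); W=cloud('top',d)
s=(np.hypot(W[...,0]-.5525,W[...,1]-.3875)<.011)&(W[...,2]>.062)&(W[...,2]<.085)
print(s.sum(),np.percentile(W[s][:,2],[5,50,90]).round(4)); tray()
E
python3 pl.py
```

```text
101 [0.0666 0.0687 0.0708]
tcp local [-0.1074 -0.0002] z -0.0155 F [-2.9 -2.5]
front x outer/inner [-0.0951 -0.0843]
bung top 2205 ((-84.50502014160156, -0.030697209760546684), 49.969078063964844) [0.0393 0.0426 0.0457]
```

Emit:
move_arm:
  motion:
    - [0, [0.045, 0.04, 0], [0, 0, 0]]

```text
time_s: 29.65
ee_pos: [0.4632, 0.2969, -0.0155]
tool_rot: [2.935, 1.121, -0.0]
force: [-2.8, -6.4, 0.0]
finger_gap: 0.0001
grasp_force: 3.4
```

```bash
python3 pl.py
```

```text
98 [0.0686 0.0714 0.0729]
tcp local [-1.059e-01 -1.000e-04] z -0.0155 F [-2.9 -2.6]
front x outer/inner [-0.0936 -0.0828]
bung top 2189 ((-83.24595642089844, -0.040836334228515625), 49.9522819519043) [0.0393 0.0427 0.0457]
```

```bash
python3 pl.py
```

```text
96 [0.0688 0.0715 0.0732]
tcp local [-1.058e-01 -1.000e-04] z -0.0155 F [-2.7 -2.1]
front x outer/inner [-0.0935 -0.0827]
bung top 2172 ((-83.00089263916016, -0.1495208740234375), 49.84491729736328) [0.0394 0.0426 0.0457]
```

Emit:
move_arm:
  motion:
    - [0, [0.03, 0.027, 0], [0, 0, 0]]

```text
time_s: 29.98
ee_pos: [0.4635, 0.2972, -0.0155]
tool_rot: [2.934, 1.121, -0.003]
force: [-3.6, -9.6, 3.4]
finger_gap: 0.0003
grasp_force: 4.8
```

```bash
python3 pl.py
```

```text
97 [0.0694 0.0712 0.0729]
tcp local [-1.057e-01 -1.000e-04] z -0.0155 F [-7.4 -2.9]
front x outer/inner [-0.0934 -0.0825]
bung top 2178 ((-82.86172485351562, -0.0035114288330078125), 49.96991729736328) [0.0394 0.0426 0.0457]
```

The force rises while the tool barely advances, so this may be the stop. I back off slowly to see if a notch holds it.

Emit:
move_arm:
  motion:
    - [0, [-0.065, -0.059, 0], [0, 0, 0]]
    - [0, [-0.065, -0.059, 0], [0, 0, 0]]
    - [0, [0, 0, 0], [0, 0, 0]]

```text
time_s: 30.45
ee_pos: [0.4609, 0.2949, -0.0153]
tool_rot: [-2.935, -1.121, -0.001]
force: [1.0, 0.1, -0.3]
finger_gap: 0.0004
grasp_force: 0.0
```

```bash
python3 pl.py
```

```text
99 [0.0695 0.0712 0.0729]
tcp local [-1.091e-01 -1.000e-04] z -0.0154 F [-0.6  0.2]
front x outer/inner [-0.0935 -0.0828]
bung top 2064 ((-82.88125610351562, 0.0021381378173828125), 49.989505767822266) [0.0394 0.0427 0.0457]
```

The tray holds at -0.0935 with no contact, so the second notch has it. I retreat and check.

Emit:
move_arm:
  motion:
    - [0, [-0.4, -0.36, 0], [0, 0, 0]]
    - [0, [-0.8, -0.72, 0], [0, 0, 0]]
    - [0, [-0.8, -0.72, 0.3], [0, 0, 0]]
    - [0, [-0.8, -0.72, 1], [0, 0, 0]]
    - [0, [0, 0, 1], [0, 0, 0]]
    - [0, [0, 0, 1], [0, 0, 0]]
    - [0, [0, 0, 1], [0, 0, 0]]
    - [0, [0, 0, 0], [0, 0, 0]]

```text
time_s: 31.55
ee_pos: [0.3917, 0.232, 0.0932]
tool_rot: [2.935, 1.121, 0.006]
force: [-0.3, 0.4, -0.4]
finger_gap: 0.0004
grasp_force: 0.0
```

```bash
python3 pl.py
python3 - <<'E'
from h import *
p,d=arm.snapshot('wrist'); show('wrist',['tray_front','release_top']); p,d=arm.snapshot('side'); show('side',['tray_front','release_top','bung_0'])
E
```

```text
102 [0.0692 0.0714 0.0738]
tcp local [-0.2038  0.    ] z 0.0914 F [-0.3 -0.5]
front x outer/inner [-0.0956 -0.0842]
bung top 512 ((-95.76608276367188, -0.014390945434570312), 49.96792984008789) [0.0394 0.0425 0.0456]
wrist tip_of tray_front [([0.47, 0.303, 0.032], 0.76)]
wrist tip_of release_top []
side tip_of tray_front [([0.471, 0.305, 0.027], 0.85)]
side tip_of release_top [([0.557, 0.39, 0.07], 0.67)]
side tip_of bung_0 [([0.422, 0.091, -0.002], 0.84), ([0.346, 0.129, -0.001], 0.79), ([0.581, 0.171, -0.003], 0.64)]
```

Emit:
move_arm:
  motion:
    - [0, [0, 0, 1], [0, 0, 0]]
    - [0, [0, 0, 1], [0, 0, 0]]
    - [0, [0, 0, 1], [0, 0, 0]]
    - [0, [0, 0, 1], [0, 0, 0]]
    - [0, [0.5, 0.5, 0], [0, 0, 0]]
    - [0, [0.5, 0.5, 0], [0, 0, 0]]
    - [0, [0, 0, 0], [0, 0, 0]]
    - [0, [0, 0, 0], [0, 0, 0]]

```text
time_s: 33.0
ee_pos: [0.4152, 0.2563, 0.1917]
tool_rot: [2.935, 1.121, -0.001]
force: [0.9, 0.2, 0.4]
finger_gap: 0.0005
grasp_force: 0.0
```

Run:
```python
from h import *
for c in('wrist','top'):
    p,d=arm.snapshot(c); W=cloud(c,d)
    r=np.hypot(W[...,0]-.5525,W[...,1]-.3875)
    for a,b in((0,.006),(.006,.011),(.018,.024),(.035,.05)):
        s=(r>=a)&(r<b)&(W[...,2]<.09); print(c,a,s.sum(),np.percentile(W[s][:,2],[5,50,95]).round(4) if s.any() else '')
    show(c,['tray_front','release_top'])
    if c=='wrist': save(p,'end.png')
print(arm.get_obs()['force'])
tray()
```

```text
wrist 0 0 
wrist 0.006 0 
wrist 0.018 0 
wrist 0.035 1859 [0.0566 0.0578 0.0591]
wrist tip_of tray_front [([0.467, 0.307, 0.028], 0.56)]
wrist tip_of release_top []
top 0 26 [0.0699 0.0714 0.0731]
top 0.006 75 [0.0683 0.0717 0.0742]
top 0.018 202 [0.0569 0.0595 0.0619]
top 0.035 709 [0.0541 0.0565 0.0589]
top tip_of tray_front [([0.58, 0.17, 0.001], 0.57)]
top tip_of release_top [([0.552, 0.386, 0.076], 0.68)]
[ 0.45391837  0.06793016 -0.40358007]
tcp local [-0.1684  0.0017] z 0.1921 F [-0.6 -0.4]
front x outer/inner [-0.0949 -0.0834]
bung top 25 ((-95.05377197265625, -37.20111083984375), 11.767756462097168) [0.0423 0.0441 0.0454]
```

View pics/end.png

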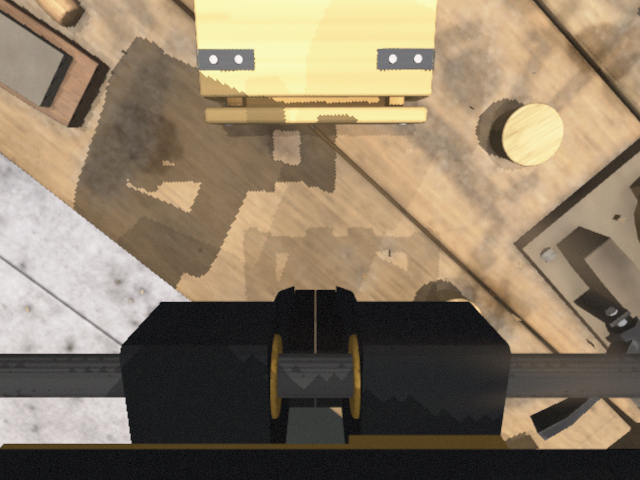

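The end view shows the tray front at row 115, nearly shut. The plunger reads about 3.5 mm below its first reading, so it may not be fully up. I'll measure it from above with the wrist camera.

Emit:
move_arm:
  motion:
    - [0, [0.75, 0.67, 0], [0, 0, 0]]
    - [0, [0.75, 0.67, 0], [0, 0, 0]]
    - [0, [0.75, 0.67, 0], [0, 0, 0]]
    - [0, [0.75, 0.67, 0], [0, 0, 0]]
    - [0, [0, 0, 0], [0, 0, 0]]
    - [0, [0, 0, 0], [0, 0, 0]]

```text
time_s: 34.1
ee_pos: [0.4901, 0.3232, 0.1919]
tool_rot: [2.935, 1.121, -0.001]
force: [0.7, -0.1, -0.1]
finger_gap: 0.0003
grasp_force: 0.0
```

Run:
```python
from h import *
for c in('wrist','side'):
    p,d=arm.snapshot(c); W=cloud(c,d)
    r=np.hypot(W[...,0]-.5525,W[...,1]-.3875)
    for a,b in((0,.006),(.006,.011),(.018,.022),(.035,.05)):
        s=(r>=a)&(r<b)&(W[...,2]<.09); print(c,a,s.sum(),np.percentile(W[s][:,2],[5,50,95]).round(4) if s.any() else '')
tray()
```

```text
wrist 0 240 [0.0717 0.0728 0.0739]
wrist 0.006 580 [0.0717 0.0729 0.0742]
wrist 0.018 992 [0.0596 0.0609 0.0621]
wrist 0.035 7809 [0.0566 0.0579 0.0591]
side 0 10 [0.0614 0.0713 0.0723]
side 0.006 59 [0.0591 0.0699 0.0724]
side 0.018 36 [0.0579 0.0597 0.0614]
side 0.035 335 [0.0551 0.0567 0.058 ]
tcp local [-0.0684  0.0013] z 0.1923 F [0.5 0.1]
front x outer/inner [-0.0944 -0.0828]
bung top 238 ((-82.95533752441406, -0.06827163696289062), 49.88221740722656) [0.0395 0.0424 0.045 ]
plunger z 0.0728
```

The plunger is 72.8 mm high (2.2 mm down), which is close to the limit, and the tray hadn't moved back after I eased off. I have time for a gentle, force-watched nudge to see whether the latch seats further.

Emit:
move_arm:
  motion:
    - [0, [-0.98, -0.91, 0], [0, 0, 0]]
    - [0, [-0.98, -0.91, 0], [0, 0, 0]]
    - [0, [-0.98, -0.91, 0], [0, 0, 0]]
    - [0, [-0.98, -0.91, 0], [0, 0, 0]]
    - [0, [0, 0, -0.8], [0, 0, 0]]
    - [0, [0, 0, -1.0], [0, 0, 0]]
    - [0, [0, 0, -1.0], [0, 0, 0]]
    - [0, [0, 0, -1.0], [0, 0, 0]]
    - [0, [0, 0, -1.0], [0, 0, 0]]
    - [0, [0, 0, -1.0], [0, 0, 0]]
    - [0, [0, 0, -1.0], [0, 0, 0]]
    - [0, [0, 0, -1.0], [0, 0, 0]]

```text
time_s: 35.75
ee_pos: [0.3927, 0.2325, -0.0033]
tool_rot: [2.935, 1.12, 0.001]
force: [-0.4, -0.4, -0.2]
finger_gap: -0.0
grasp_force: 0.0
```

Emit:
move_arm:
  motion:
    - [0, [0, 0, -0.5], [0, 0, 0]]
    - [0, [0.6, 0.54, 0], [0, 0, 0]]
    - [0, [0.6, 0.54, 0], [0, 0, 0]]
    - [0, [0.6, 0.54, 0], [0, 0, 0]]
    - [0, [0.45, 0.405, 0], [0, 0, 0]]
    - [0, [0.3, 0.27, 0], [0, 0, 0]]
    - [0, [0, 0, 0], [0, 0, 0]]

```text
time_s: 36.62
ee_pos: [0.4568, 0.2902, -0.0153]
tool_rot: [2.935, 1.121, 0.001]
force: [-0.4, -0.1, -0.5]
finger_gap: 0.0004
grasp_force: 0.0
```

Emit:
move_arm:
  motion:
    - [0, [0.065, 0.059, 0], [0, 0, 0]]
    - [0, [0.065, 0.059, 0], [0, 0, 0]]
    - [0, [0.065, 0.059, 0], [0, 0, 0]]
    - [0, [0.065, 0.059, 0], [0, 0, 0]]
    - [0, [0.03, 0.027, 0], [0, 0, 0]]
    - [0, [0, 0, 0], [0, 0, 0]]

```text
time_s: 37.38
ee_pos: [0.4637, 0.2966, -0.0155]
tool_rot: [2.935, 1.121, -0.0]
force: [-0.4, 0.2, -1.2]
finger_gap: 0.0006
grasp_force: 0.1
```

Emit:
move_arm:
  motion:
    - [0, [0.03, 0.027, 0], [0, 0, 0]]

```text
time_s: 37.5
ee_pos: [0.4638, 0.2967, -0.0156]
tool_rot: [2.934, 1.121, -0.003]
force: [-4.9, -6.3, 4.3]
finger_gap: 0.0004
grasp_force: 3.7
```

Emit:
move_arm:
  motion:
    - [0, [0.03, 0.027, 0], [0, 0, 0]]

```text
time_s: 37.62
ee_pos: [0.4638, 0.2968, -0.0156]
tool_rot: [2.933, 1.121, -0.007]
force: [-7.7, -10.1, 7.3]
finger_gap: 0.0006
grasp_force: 6.0
```

```bash
python3 pl.py
```

```text
98 [0.0691 0.0715 0.0733]
tcp local [-0.1058 -0.0006] z -0.0156 F [-9.7 -2.2]
front x outer/inner [-0.0932 -0.0825]
bung top 2204 ((-82.87186431884766, 0.0062465667724609375), 49.99140167236328) [0.0394 0.0427 0.0457]
```

Emit:
move_arm:
  motion:
    - [0, [0.022, 0.02, 0], [0, 0, 0]]

```text
time_s: 37.85
ee_pos: [0.4638, 0.2968, -0.0156]
tool_rot: [2.933, 1.121, -0.009]
force: [-9.4, -11.4, 9.4]
finger_gap: 0.0008
grasp_force: 7.3
```

Emit:
move_arm:
  motion:
    - [0, [0.022, 0.02, 0], [0, 0, 0]]

```text
time_s: 37.98
ee_pos: [0.4638, 0.2968, -0.0156]
tool_rot: [2.933, 1.121, -0.011]
force: [-11.8, -14.8, 10.3]
finger_gap: 0.0004
grasp_force: 9.1
```

```bash
python3 pl.py
```

```text
99 [0.0693 0.0714 0.0732]
tcp local [-0.1057 -0.0006] z -0.0156 F [-16.2  -4.1]
front x outer/inner [-0.0929 -0.0823]
bung top 2220 ((-82.23030090332031, -0.0038356781005859375), 49.96322250366211) [0.0394 0.0427 0.0457]
```

At about 18 N the tray moves less than 0.5 mm, so it is at its stiff stop and shouldn't be pushed more. I back off and take a last check of plunger and tray.

Emit:
move_arm:
  motion:
    - [0, [-0.1, -0.09, 0], [0, 0, 0]]
    - [0, [-0.1, -0.09, 0], [0, 0, 0]]
    - [0, [-0.6, -0.54, 0], [0, 0, 0]]
    - [0, [-0.8, -0.72, 0], [0, 0, 0]]
    - [0, [-0.8, -0.72, 0.6], [0, 0, 0]]
    - [0, [0, 0, 1], [0, 0, 0]]
    - [0, [0, 0, 1], [0, 0, 0]]
    - [0, [0, 0, 1], [0, 0, 0]]
    - [0, [0, 0, 1], [0, 0, 0]]
    - [0, [0, 0, 1], [0, 0, 0]]
    - [0, [0, 0, 1], [0, 0, 0]]
    - [0, [0, 0, 1], [0, 0, 0]]

```text
time_s: 39.58
ee_pos: [0.4064, 0.2451, 0.1754]
tool_rot: [-2.935, -1.121, -0.001]
force: [0.2, -0.1, -0.0]
finger_gap: 0.0006
grasp_force: 0.0
```

Emit:
move_arm:
  motion:
    - [0, [0.98, 0.91, 0], [0, 0, 0]]
    - [0, [0.98, 0.91, 0], [0, 0, 0]]
    - [0, [0.98, 0.91, 0], [0, 0, 0]]
    - [0, [0.98, 0.91, 0], [0, 0, 0]]
    - [0, [0, 0, 0], [0, 0, 0]]
    - [0, [0, 0, 0], [0, 0, 0]]

```text
time_s: 40.33
ee_pos: [0.5038, 0.3357, 0.1743]
tool_rot: [-2.935, -1.121, 0.001]
force: [-0.5, -1.1, 0.4]
finger_gap: 0.0006
grasp_force: 0.0
```

Run:
```python
from h import *
for k in range(2):
    p,d=arm.snapshot('wrist'); W=cloud('wrist',d)
    r=np.hypot(W[...,0]-.5525,W[...,1]-.3875)
    for a,b in((0,.011),(.018,.022),(.035,.05)):
        s=(r>=a)&(r<b)&(W[...,2]<.09); print(a,s.sum(),np.percentile(W[s][:,2],[5,50,95]).round(4))
tray()
# board height profile ahead of case and gap contents
M=np.array([[.743,-.669],[.669,.743]]); l=(W[...,:2]-np.array([.542,.368]))@M
print([(x,(np.median(W[s][:,2])*1000).round(0)) for x in range(-104,-60,2) if (s:=(abs(l[...,0]-x/1e3)<.001)&(abs(l[...,1])<.06)&(W[...,2]<.07)).sum()>5])
s=(W[...,2]>.05)&(W[...,2]<.062)&(l[...,0]>-.081)&(l[...,0]<.11)&(abs(l[...,1])<.1); print('case x range',np.percentile(l[s][:,0],[1,99]).round(4),'y',np.percentile(l[s][:,1],[1,99]).round(4))
```

```text
0 873 [0.0717 0.0729 0.074 ]
0.018 1074 [0.0597 0.0609 0.0621]
0.035 8336 [0.0567 0.0579 0.0591]
0 872 [0.0717 0.0728 0.074 ]
0.018 1064 [0.0596 0.0608 0.0621]
0.035 8332 [0.0566 0.0578 0.059 ]
tcp local [-0.05    0.0014] z 0.1749 F [-0.2 -1. ]
front x outer/inner [-0.0938 -0.0827]
bung top 328 ((-82.87091827392578, 0.1843090057373047), 49.78404235839844) [0.0395 0.0428 0.0458]
plunger z 0.0727
[(-94, np.float64(54.0)), (-92, np.float64(55.0)), (-90, np.float64(55.0)), (-88, np.float64(55.0)), (-86, np.float64(55.0)), (-84, np.float64(50.0)), (-82, np.float64(44.0)), (-76, np.float64(57.0)), (-74, np.float64(58.0)), (-72, np.float64(58.0)), (-70, np.float64(58.0)), (-68, np.float64(58.0)), (-66, np.float64(58.0)), (-64, np.float64(58.0)), (-62, np.float64(58.0))]
case x range [-0.0737  0.0821] y [-0.0819  0.0839]
```

```bash
python3 -c "
from bench import arm
print(arm.finish_job())"
```

```text
the job is handed in; nothing more can be done
None
```

I handed the job in at about 40 s: the small bung is in the tray and the tray is held about 6 mm out, inside the 13 mm limit; the hand-in returned no verdict. The uncertain point is the plunger, which rests about 2.2 mm down against the 3 mm limit; a second nudge reached about 19 N and moved the tray less than 0.5 mm, so I may have pressed it against its stop.

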